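# Load a paint tank into the feeder and clamp it home

## Task

Load the blue paint tank into the pocket of the grey paint feeder: the pocket's white carriage stands a little to one side or the other, so find it by sight or feel, lower the tank gently in until it rests on the sprung floor and let it go, then swing the yellow-ended clamp over it and press it down until it stops, so that the tank is driven fully home and the clamp stays shut by itself. Never jam the tank against the feeder or force the clamp past its stop. Leave the red tank, the paint tin and the brush where they stand.

Things in the scene. Friction and masses are not known exactly. Their poses are not given: they have to be found in the camera images.
- blue_tank_center (a point): centre (half-way up) of the blue paint tank, a sealed block with slightly rounded edges, 30 mm (its x) by 46 mm (its y) by 80 mm tall (its z), about 150 g, standing upright on the bench (centre 40 mm above the bench). White labels. It fits the pocket either way round. Best gripped from above across its 30 mm, in its upper half, so that the fingers stay clear of the feeder
- red_tank_center (a point): centre of the red tank, same size as the blue one, standing near it; leave it alone
- tin_center (a point): half-way up a plain aluminium paint tin, 64 mm diameter, 85 mm tall, standing; leave it alone
- brush_grip (a point): handle of a paint brush 190 mm long lying on the bench; leave it alone
- feeder (a point): middle of the fixed feeder, 60 mm above the bench, at the height of the pocket's mouth; z up, x across and y along the feeder. The pocket is in a white carriage (54 mm along x, 70 mm along y) that can stand anywhere up to 12 mm to either side of this point along y, differently each time: this offset is not measured and must be seen or felt. Across x the pocket is in the middle
- cradle: the grey feeder; origin on the bench below its middle; axes as point feeder. 70 mm along x, from -60 to +90 mm along y; hinge cheeks 118 mm tall at y = 75. The carriage (top 60 mm above the bench) takes 15 N to slide. Its pocket is 34 mm (x) by 49 mm (y): 2 mm and 1.5 mm clearance a side, 2 mm chamfer at the mouth. A tank beside it lands on the carriage's top, 30 mm above the pocket's floor
- platform (a joint): the orange sprung floor of the pocket, metres pressed down: 0 = up, its top 30 mm below the mouth (a tank resting on it stands 50 mm out of the pocket); it takes about 4 N to begin moving and 9 N at 0.010, where the shut clamp holds it (tank then 40 mm out of the pocket = home)
- hinge (a point): middle of the clamp's hinge axis, fixed to the feeder 75 mm from the feeder's middle along its +y and 108 mm above the bench; same axes as the feeder; the hinge axis runs along x
- clamp (a joint): angle of the clamp, rad: 0 = shut on its hard stop, lying level over the pocket and reaching past it to the -y side; pi/2 = upright; it starts open beyond upright, leaning away from the pocket. Stiff: it stays where it is left, also against the spring; 6 N at the pad turns it, 8 to 12 N at the pad for the last 10 mm of the tank's travel (a rubber nose under the arm bears on it)
- clamp_pad (a point): centre of the outer face (upper face when shut) of the clamp's yellow end pad, 145 mm from the hinge; turns with the clamp: its y runs from the pad back to the hinge, its z out of the outer face. The pad is 40 mm wide (x), 42 mm long (y), 12 mm thick and ends 166 mm from the hinge; the steel arm to it is 24 mm wide and 12 mm thick; its outer face is 10 mm off the line through the hinge
There are look-alikes about, which are no part of the job. There is more than one size of the cradle; the job needs the larger. Of the things that look like the part that bears blue_tank_center, take the one that is farthest from the robot's base at the start.

How it is judged:
By the outcome, as a careful person would: the job done as asked, in the order asked, and still so for the second after the job is handed in, with the robot touching nothing.
It also fails if it takes over 72 s, if anything falls off the work surface, if the arm or the gripper's body presses on something with over 40 N, if the wrist force passes 120 N, or if a joint passes its speed limit or range.

## Robot

A 6-joint arm with a two-finger parallel gripper is mounted at the origin on the work surface. World frame = base frame: x ahead of the robot, y to its left, z up, the work surface at z = 0. Lengths are in mm, angles in rad, forces in N, time in s.
With the tool pointing down it reaches from about 350 to 875 mm from the base axis. Payload 4.2 kg.
Tool frame: the origin (TCP) lies at the very end of the fingers, on their centre line; the grasp point (between the pads) lies 19 mm behind it; z points along the fingers, y is the line along which they close (so a half turn about z gives the same grasp; the last joint's range is limited). The gripper opens to 85 mm and grips with 20 to 120 N. Pads are 22 mm wide; open, the fingers measure 114 mm over their backs; the gripper's body (76 mm by 85 mm) begins 54 mm behind the grasp point. The pads swing forward as they close: fully open they stand 13 mm farther back than shut.
Start: joints at [-0.93, 0.385, 0.008, 0, -1.194, -0.259], TCP at [232.883, -579.969, 195.012] pointing down, gripper open.
Joint ranges: [-3.14, 3.14], [-1.21, 2.06], [-1.07, 1.41], [-3.16, 2.05], [-2.99, -0.16], [-3.1, 3.1]. Speed limits (rad/s): [2.79, 2.79, 3.14, 3.14, 3.14, 3.14].

## Interface

Orientations are given as a unit quaternion [x, y, z, w].
In Python, from bench import arm gives the robot as it stands.
- The arm moves only by the tool servo_tool, never from a script. Its argument "rows" is a list that holds one entry, the list of rows, each a list of 7 numbers: the finger opening in mm, from 0 to 85.4, then the shift along the tool's x, y, z in mm, then the turn, a rotation vector about the tool's x, y, z in rad. A call has 1 to 10 rows; each row is the pose to reach, as a shift and turn from the pose commanded when the call began, along the tool's axes at that moment; what a row does not reach only later rows make up. A row lasts 1/8 s, in which the tool goes at most 62.5 mm and 10.7 degrees, less where a joint would pass 70% of its speed; a pose out of reach is approached as far as the arm can. A call with a gripper value outside its range is refused whole. The fingers move at their own pace and stop on an object; the grip force is fixed at half the most. Time passes only in rows, so rows that repeat a pose let the fingers close. It gives the time, the measured TCP pose, the force, the opening and the grip force at its end, in the units of the state.
- arm.read_state(): the state, without advancing time (a new reading comes with each control period).
- arm.get_image(name): name is "scene" or "top" or "wrist"; returns the picture (400x640x3 uint8, red, green, blue); there is no depth.
- arm.camera_params(name): a dict with "intrinsics" (3x3 intrinsics, pixels), "R" (3x3) and "t" (3): a world point X has camera coordinates R X + t. Camera axes: x right, y down, z forward; pixel columns grow to the right and rows downward; lengths in mm; the calibration is good to about 2 mm. A picture is of the moment at which its call begins: read the wrist's pose just before it. camera_params takes no time and is no camera call; for the wrist camera it gives the pose at the moment of the call.
- arm.job_done(): hands the job in; it is judged then, once.
The state is a dict: "clock": time; "joints": joint angles; "joint_vel": joint speeds; "joint_efforts": joint torques, N m; "position": TCP position; "ee_rot": TCP orientation; "contact_force": force on the tool from outside, world axes, zero at the start; "wrist_torque": the same for the moment, N m; "gripper_width": finger opening in mm; "grasp_force": force on a finger pad.
Only numpy, scipy, OpenCV 4.12 (cv2) and the standard library are available. Lean on these libraries where they do the work, as an engineer would, in place of code of your own. Each camera call takes 0.05 s, during which the arm holds its last target. There are 200 camera calls.

## Working session

There is one attempt and no reset: what is moved stays moved. The work goes in short steps, Python scripts to look and compute and a tool call to move; the robot and the scene stay as the last step left them, time stands still between calls to the robot, and variables do not carry over. Pictures are saved under pics/ and viewed, at most 10 in all, crops included, and the job is handed in when it is done.

Besides the shell and the picture viewer there is one more tool, called as name(argument=value, ...), one argument or row to a line, values as JSON. servo_tool: Moves the arm, as the interface text tells. Its arguments: {"type":"object","properties":{"rows":{"type":"array"}},"required":["rows"]}

```bash
ls; mkdir -p pics; python3 - <<'E'
from bench import arm
import cv2,numpy as np
for n in("scene","top"):
    cv2.imwrite(f"pics/{n}0.png",arm.get_image(n)[:,:,::-1]); p=arm.camera_params(n); print(n,[np.round(p[k],3).tolist() for k in("intrinsics","R","t")])
s=arm.read_state();print(s)
E
```

```text
pics
scene [[[466.917, 0.0, 316.789], [0.0, 466.917, 195.97], [0.0, 0.0, 1.0]], [[0.794, 0.608, -0.005], [0.475, -0.626, -0.619], [-0.38, 0.489, -0.785]], [-360.009, -222.992, 1197.76]]
top [[[433.11, 0.0, 318.403], [0.0, 433.11, 196.715], [0.0, 0.0, 1.0]], [[0.013, -1.0, -0.025], [-0.989, -0.01, -0.145], [0.145, 0.026, -0.989]], [-34.97, 541.893, 1028.695]]
{'clock': 0.1, 'joints': array([-9.30410315e-01,  3.85480566e-01,  6.76171249e-03, -4.40336720e-04,
       -1.19401807e+00, -2.58598598e-01]), 'joint_vel': array([ 4.45697332e-04,  4.02715249e-05,  2.08345923e-03,  2.07792257e-03,
       -2.07885861e-03,  3.64891869e-04]), 'joint_efforts': array([ 8.36600484e-04, -3.93320382e+01,  1.88928670e+01,  4.19797227e+00,
       -2.62783557e-03,  4.41347353e-06]), 'position': array([ 232.65051904, -579.43877993,  194.029411  ]), 'ee_rot': array([-1.89656620e-01,  9.81849980e-01,  9.62836713e-04, -2.37284657e-04]), 'contact_force': array([ 0.76382625,  0.44035088, -0.27269503]), 'wrist_torque': array([-0.00765218,  0.02262585, -0.07554353]), 'grasp_force': 0.0, 'gripper_width': 85.20024513072549}
```

View pics/scene0.png

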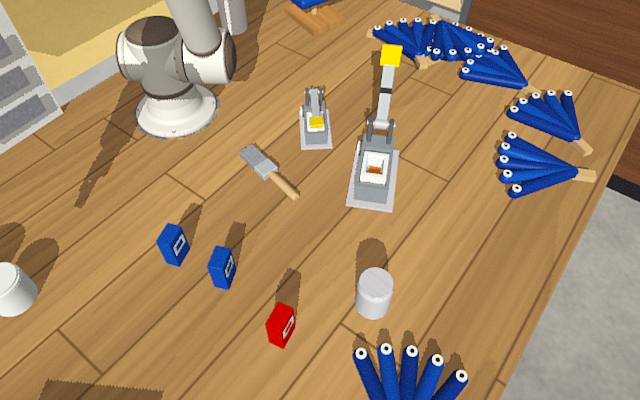

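View pics/top0.png

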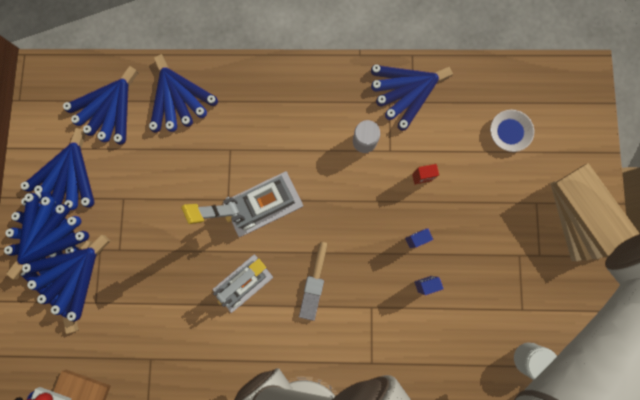

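Scene view: two blue tanks at (174,245) and (222,267), with the red one at (281,325). The large feeder is at (375,172) with its clamp open. In the top view the same blue tanks are at (430,285) and (420,238), and the large feeder is at (263,200). I'll enlarge these areas.

```bash
cat > h.py <<'E'
import numpy as np,cv2
from bench import arm
def ray(n,uv,p=None):
    p=p or arm.camera_params(n);K,R,t=[np.array(p[k],float) for k in("intrinsics","R","t")]
    return -R.T@t, R.T@np.linalg.solve(K,[*uv,1.])
def atz(n,uv,z,p=None):
    c,d=ray(n,uv,p);return c+d*(z-c[2])/d[2]
def proj(n,X,p=None):
    p=p or arm.camera_params(n);K,R,t=[np.array(p[k],float) for k in("intrinsics","R","t")]
    q=K@(R@np.asarray(X,float)+t);return q[:2]/q[2]
E
python3 - <<'E'
from h import *
for n,uv in [("top",(420,238)),("top",(430,285)),("scene",(222,262)),("scene",(174,240))]: print(n,atz(n,uv,60).round())
for n,uv in [("top",(263,198)),("scene",(375,168))]: print(n,atz(n,uv,60).round())
t=cv2.imread("pics/top0.png");s=cv2.imread("pics/scene0.png")
def c(i,x,y,w,h,f): return cv2.resize(i[y:y+h,x:x+w],None,fx=f,fy=f,interpolation=cv2.INTER_CUBIC)
a=np.hstack([c(t,180,160,130,90,3.0769),c(s,330,130,80,90*80//130+0,5)[:277]]) if 0 else None
A=cv2.resize(t[160:235,205:305],(400,300),interpolation=2);B=cv2.resize(s[140:215,330:430],(400,300),interpolation=2)
C=cv2.resize(t[220:258,395:445],(400,300),interpolation=2);D=cv2.resize(s[235:295,185:265],(400,300),interpolation=2)
cv2.imwrite("pics/comp.png",np.vstack([np.hstack([A,B]),np.hstack([C,D])]))
E
```

```text
top [ 443. -271.   60.]
top [ 334. -292.   60.]
scene [ 444. -271.   60.]
scene [ 338. -292.   60.]
top [535. 105.  60.]
scene [541.  89.  60.]
```

View pics/comp.png

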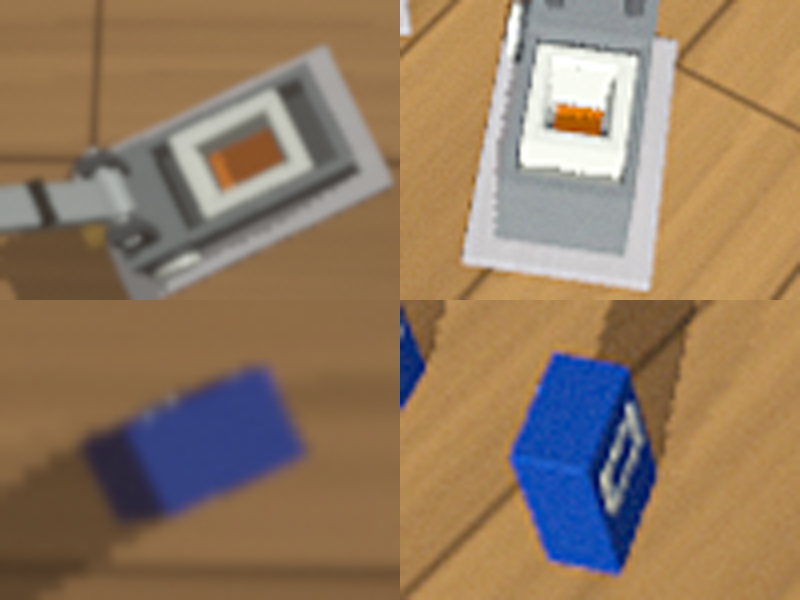

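The composite shows the tank's top face and the carriage's top clearly in both views. The carriage corners are near A(275,88),(312,173),(205,220),(167,130).

```bash
python3 - <<'E'
from h import *
def f(n,pts,o,s,z,l):
    P=np.array([atz(n,(o[0]+x/s,o[1]+y/s),z)[:2] for x,y in pts])
    e=np.diff(np.vstack([P,P[:1]]),axis=0)
    print(l,n,P.mean(0).round(1),np.linalg.norm(e,axis=1).round(1),np.degrees(np.arctan2(e[:,1],e[:,0])).round(1))
f("top",[(270,67),(305,155),(160,220),(130,130)],(395,220),8,80,"tank")
f("scene",[(155,53),(228,65),(197,168),(112,157)],(185,235),5,80,"tank")
f("top",[(275,88),(312,173),(205,220),(167,130)],(205,160),4,60,"carr")
f("scene",[(138,43),(238,55),(227,178),(118,165)],(330,140),4,60,"carr")
p=arm.camera_params("wrist");s=arm.read_state();R=np.array(p["R"]);print(-R.T@p["t"],R.round(2).tolist(),p["intrinsics"][0][0])
E
```

```text
tank top [ 442.  -271.9] [27.1 46.4 27.2 45. ] [-159.5  114.5   17.5  -65.3]
tank scene [ 444.2 -272.5] [27.6 42.7 30.8 44. ] [  26.6  -60.7 -150.9  115.1]
carr top [534.4 100.3] [57.2 70.3 60.1 70.2] [-155.3  114.6   24.6  -67.8]
carr scene [539.5  91.4] [54.5 87.8 56.3 88.4] [  27.7  -61.7 -151.7  117.1]
[ 168.77966679 -605.77731517  372.71742071] [[-0.37, 0.93, 0.0], [0.89, 0.36, 0.27], [0.25, 0.1, -0.96]] 351.47371365074036
```

servo_tool(
  rows=[
    [[85,-309,207,0,0,0,-1.63],[85,-309,207,0,0,0,-1.63],[85,-309,207,0,0,0,-1.63],[85,-309,207,0,0,0,-1.63],[85,-309,207,0,0,0,-1.63],[85,-309,207,0,0,0,-1.63],[85,-309,207,0,0,0,-1.63],[85,-309,207,0,0,0,-1.63],[85,-309,207,0,0,0,-1.63],[85,-309,207,0,0,0,-1.63]],
  ],
)

```text
clock: 1.35
position: [442.2, -272.5, 194.6]
ee_rot: [0.844, -0.536, -0.0, 0.0]
contact_force: [0.2, 0.5, 0.3]
gripper_width: 85.4
grasp_force: 0.0
```

```bash
python3 - <<'E'
from h import *
p=arm.camera_params("wrist");s=arm.read_state();im=arm.get_image("wrist")[:,:,::-1]
cv2.imwrite("pics/w1.png",im);print(s["clock"],s["position"],s["ee_rot"],s["joints"].round(2))
import pickle;pickle.dump(p,open("w1.pkl","wb"))
# pad triangulate
a,b=ray("top",(193,213)),ray("scene",(391,55))
A=np.stack([a[1],-b[1]],1);k=np.linalg.lstsq(A,b[0]-a[0],rcond=None)[0];print("pad",a[0]+k[0]*a[1],b[0]+k[1]*b[1])
E
```

```text
1.35 [ 442.23825422 -272.52401926  194.61733535] [ 8.44241711e-01 -5.35962425e-01 -4.58529991e-04  4.66470018e-05] [-0.24  0.21 -0.25 -0.   -1.12  0.68]
pad [477.24004688 215.54314931 242.53888877] [476.78101761 215.18124178 242.37510446]
```

View pics/w1.png

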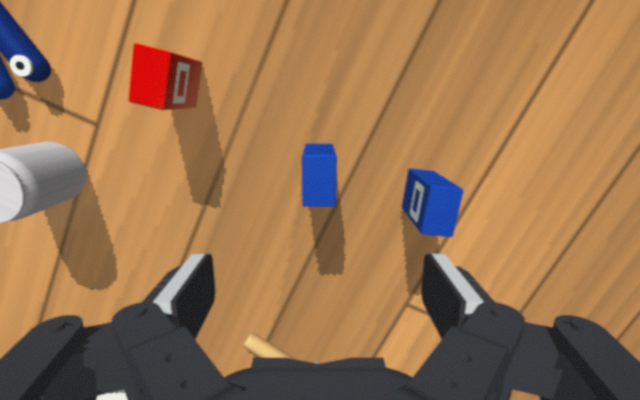

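The wrist view shows the target tank's top face at (303–336, 153–206), nearly aligned with the image axes and centred between the fingers.

```bash
python3 - <<'E'
from h import *
import pickle;p=pickle.load(open("w1.pkl","rb"))
im=cv2.imread("pics/w1.png").astype(int);b,g,r=im[...,0],im[...,1],im[...,2]
m=((b>130)&(b>2*g)&(b>2*r)).astype(np.uint8);m[:, :280]=0;m[:,360:]=0;m[:152]=0
c=max(cv2.findContours(m,0,2)[0],key=cv2.contourArea)
box=cv2.boxPoints(cv2.minAreaRect(c));print(box)
P=np.array([atz("wrist",q,80,p)[:2] for q in box]);e=np.diff(np.vstack([P,P[:1]]),axis=0)
print(P.mean(0),np.linalg.norm(e,axis=1),np.degrees(np.arctan2(e[:,1],e[:,0])))
R=np.array(p["R"]);print(-R.T@p["t"])
E
```

```text
[[303. 152.]
 [335. 152.]
 [335. 205.]
 [303. 205.]]
[ 442.49645939 -275.1250577 ] [26.77569855 46.40195571 27.93356142 46.3992793 ] [-154.76776787  116.00004458   25.2289367   -65.42972651]
[ 472.11672189 -335.48550948  373.2543724 ]
```

servo_tool(
  rows=[
    [[85,2,0,50,0,0,0],[85,2,0,100,0,0,0],[85,2,0,140,0,0,0],[85,2,0,148,0,0,0],[85,2,0,148,0,0,0],[25,2,0,148,0,0,0],[25,2,0,148,0,0,0],[25,2,0,148,0,0,0],[25,2,0,148,0,0,0],[25,2,0,148,0,0,0]],
  ],
)

```text
clock: 2.65
position: [443.4, -274.5, 47.1]
ee_rot: [0.845, -0.535, 0.0, -0.0]
contact_force: [0.1, -0.9, 0.1]
gripper_width: 24.9
grasp_force: 0.0
```

```bash
python3 - <<'E'
from h import *
im=arm.get_image("wrist")[:,:,::-1];t=arm.get_image("scene")[:,:,::-1]
cv2.imwrite("pics/w2.png",np.hstack([cv2.resize(im,(400,250)),cv2.resize(t[180:330,120:360],(400,250))]));s=arm.read_state();print(s["gripper_width"],s["grasp_force"])
E
```

```text
25.024489402763418 0.0
```

View pics/w2.png

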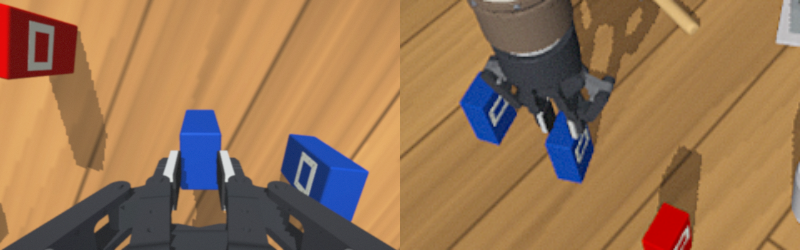

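The tank sits between the pads, but the grip force is 0. I'll close further.

servo_tool(
  rows=[
    [[10,0,0,0,0,0,0],[10,0,0,0,0,0,0],[10,0,0,0,0,0,0],[10,0,0,0,0,0,0]],
  ],
)

```text
clock: 3.25
position: [443.4, -274.5, 47.0]
ee_rot: [0.845, -0.535, -0.0, -0.0]
contact_force: [-0.2, 0.2, 0.3]
gripper_width: 10.1
grasp_force: 0.0
```

```bash
python3 - <<'E'
from h import *
im=arm.get_image("wrist")[:,:,::-1]
cv2.imwrite("pics/w3.png",im);s=arm.read_state();print(s["gripper_width"],s["grasp_force"],s["contact_force"])
E
```

```text
10.287949111246986 0.0 [-0.0080058  -0.25335518  0.47917657]
```

View pics/w3.png

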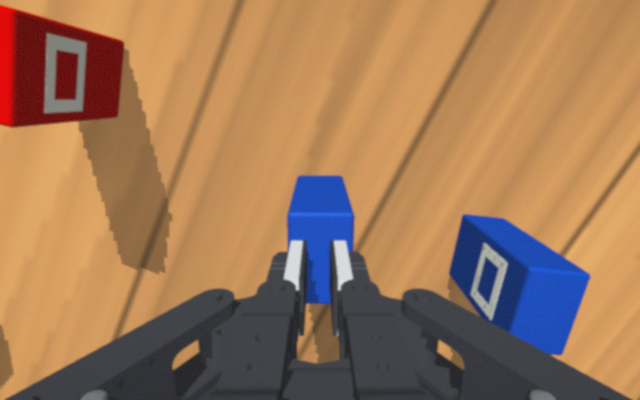

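```bash
python3 - <<'E'
from h import *
p=arm.camera_params("wrist");s=arm.read_state();T=np.array(s["position"])
from scipy.spatial.transform import Rotation as Ro
R=Ro.from_quat(s["ee_rot"]);print("TCP px",proj("wrist",T,p),[proj("wrist",T+R.apply([0,y,-19]),p).round() for y in(-5,5)])
for z in (40,60,80):print(z,[ (R.inv().apply(atz("wrist",q,z,p)-T)).round(1).tolist() for q in[(288,213),(353,213),(305,302),(330,302),(298,177),(342,177)]])
for n in("scene","top"): print(n,[proj(n,[443.4,-274.5,z]).round(1).tolist() for z in(47,80)])
a=arm.get_image("scene")[:,:,::-1][210:310,180:280];b=arm.get_image("top")[:,:,::-1][205:265,380:460]
cv2.imwrite("pics/c3.png",np.hstack([cv2.resize(a,(400,400),interpolation=2),cv2.resize(b,(400,400),interpolation=2)]))
E
```

```text
TCP px [318.12550615 230.71553458] [array([308., 245.]), array([328., 245.])]
40 [[7.8, -16.8, 7.0], [7.8, 19.4, 7.0], [-48.4, -7.8, 7.0], [-48.4, 7.2, 7.0], [28.3, -10.9, 7.0], [28.3, 12.9, 7.0]]
60 [[14.4, -15.0, -13.0], [14.5, 17.3, -13.0], [-35.7, -7.0, -13.0], [-35.7, 6.4, -13.0], [32.7, -9.7, -13.0], [32.7, 11.5, -13.0]]
80 [[21.1, -13.2, -33.0], [21.1, 15.2, -33.0], [-23.0, -6.2, -33.0], [-23.0, 5.6, -33.0], [37.2, -8.6, -33.0], [37.2, 10.1, -33.0]]
scene [[221.6, 266.8], [218.5, 257.5]]
top [[420.2, 238.0], [423.1, 237.3]]
```

View pics/c3.png

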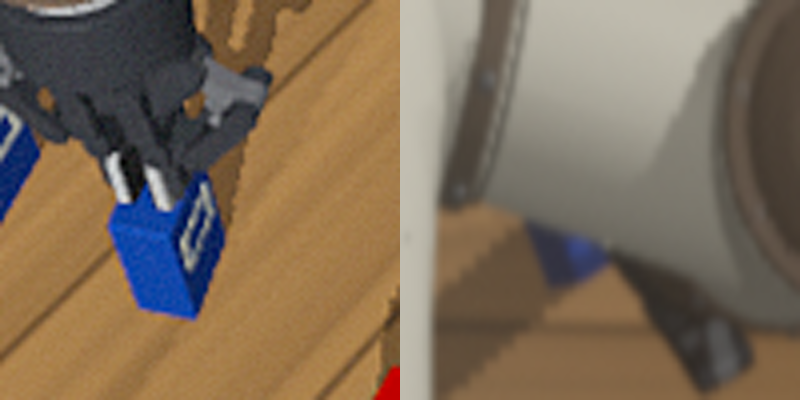

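Both views put the tank top where I expected it, between the fingers. The fingertips, though, are hovering just above the top face, so they end about 35 mm short of the reported TCP. I'll open, go 30 mm lower and close.

servo_tool(
  rows=[
    [[70,0,0,0,0,0,0],[70,0,0,0,0,0,0],[70,0,0,0,0,0,0],[70,0,0,15,0,0,0],[70,0,0,30,0,0,0],[70,0,0,30,0,0,0]],
  ],
)

```text
clock: 4.15
position: [441.8, -274.1, 15.0]
ee_rot: [0.845, -0.535, -0.002, 0.001]
contact_force: [0.0, 0.3, -0.2]
gripper_width: 70.0
grasp_force: 0.0
```

servo_tool(
  rows=[
    [[15,0,0,0,0,0,0],[15,0,0,0,0,0,0],[15,0,0,0,0,0,0],[15,0,0,0,0,0,0],[15,0,0,0,0,0,0]],
  ],
)

```text
clock: 4.78
position: [443.6, -274.7, 17.5]
ee_rot: [0.845, -0.535, 0.0, -0.0]
contact_force: [-1.1, -0.4, 2.9]
gripper_width: 29.4
grasp_force: 59.6
```

```bash
python3 - <<'E'
from h import *
a=arm.get_image("scene")[:,:,::-1][210:310,180:280];b=arm.get_image("wrist")[:,:,::-1]
cv2.imwrite("pics/c4.png",np.hstack([cv2.resize(a,(400,400),interpolation=2),cv2.resize(b[:,120:520],(400,400),interpolation=2)]))
E
```

```text
(no output)
```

View pics/c4.png

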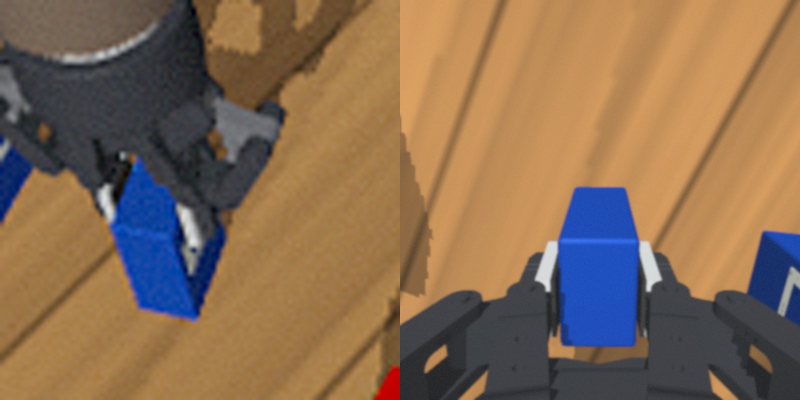

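Gripped: opening 29.4 mm, 59.6 N, with the tank square between the pads. The tank's bottom is 17.5 mm below the reported TCP. I'll lift it and carry it beside the feeder for a wrist look.

servo_tool(
  rows=[
    [[15,0,0,-40,0,0,0],[15,0,0,-90,0,0,0],[15,-30,-10,-140,0,0,0],[15,-80,-35,-152,0,0,0],[15,-130,-60,-152,0,0,0],[15,-180,-80,-152,0,0,0],[15,-230,-105,-152,0,0,0],[15,-275,-125,-152,0,0,0],[15,-300,-132,-152,0,0,0],[15,-300,-132,-152,0,0,0]],
  ],
)

```text
clock: 6.12
position: [434.0, 54.5, 168.4]
ee_rot: [0.845, -0.534, -0.001, 0.0]
contact_force: [0.3, -0.1, -0.9]
gripper_width: 29.1
grasp_force: 59.8
```

servo_tool(
  rows=[
    [[15,0,0,0,0,0,0],[15,0,0,0,0,0,0]],
  ],
)

```text
clock: 6.38
position: [434.5, 52.2, 168.8]
ee_rot: [0.844, -0.536, -0.0, 0.0]
contact_force: [-0.0, -0.1, -0.7]
gripper_width: 29.5
grasp_force: 59.8
```

```bash
python3 - <<'E'
from h import *
import pickle
p=arm.camera_params("wrist");s=arm.read_state();im=arm.get_image("wrist")[:,:,::-1]
cv2.imwrite("pics/w5.png",im);print(s["position"],s["contact_force"])
pickle.dump((p,np.array(s["position"]),np.array(s["ee_rot"])),open("w5.pkl","wb"))
E
```

```text
[434.53773268  52.2308765  168.75376941] [-0.03084205 -0.11618823 -0.72162281]
```

View pics/w5.png

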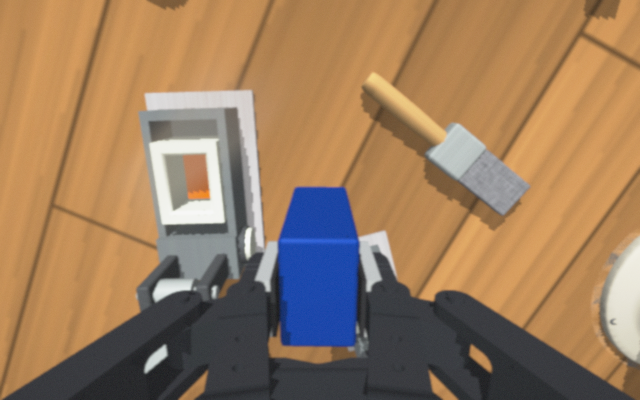

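The wrist view shows the white carriage at about (150–226, 138–226), with the pocket inside it and the orange floor visible. The tank hangs clear at (318,260).

```bash
python3 - <<'E'
from h import *
import pickle
from scipy.spatial.transform import Rotation as Ro
p,T,q=pickle.load(open("w5.pkl","rb"));R=Ro.from_quat(q)
im=cv2.imread("pics/w5.png");g=im.min(2)
m=(g>222).astype(np.uint8);m[:125]=0;m[240:]=0;m[:,:140]=0;m[:,232:]=0
m=cv2.morphologyEx(m,cv2.MORPH_CLOSE,np.ones((3,3)))
cs,h=cv2.findContours(m,cv2.RETR_CCOMP,2)
for c,hh in zip(cs,h[0]):
    if cv2.contourArea(c)<400: continue
    k=cv2.approxPolyDP(c,6,True)[:,0];b=cv2.boxPoints(cv2.minAreaRect(c))
    print("hole" if hh[3]>=0 else "outer",cv2.contourArea(c),k.tolist())
    for nm,X in(("box",b),("poly",k)):
      P=np.array([atz("wrist",v,60,p) for v in X]);L=R.inv().apply(P-T);
      if len(P)!=4: continue
      e=np.diff(np.vstack([P,P[:1]]),axis=0);print(nm,P.mean(0).round(1),L.mean(0).round(1),np.linalg.norm(e,axis=1).round(1),np.degrees(np.arctan2(e[:,1],e[:,0])).round(1))
E
```

```text
outer 5011.0 [[214, 140], [151, 144], [163, 223], [223, 220]]
box [534.4  99.   60. ] [   0.2 -110.3  108.7] [52.5 73.1 56.2 73.9] [-148.5  117.    31.9  -65.9]
poly [533.6  98.4  60. ] [   0.4 -109.4  108.7] [51.7 68.3 52.3 68.9] [  28.8  116.5 -151.8  -62.9]
hole 2409.0 [[206, 151], [211, 200], [172, 211], [160, 153]]
box [535.5  96.9  60. ] [   2.5 -110.4  108.7] [39.8 51.2 41.8 51.6] [-149.5  115.6   30.7  -66.5]
poly [535.1  95.6  60. ] [   3.6 -109.5  108.7] [41.8 35.7 50.2 37.9] [ 116.1   41.2  -60.  -152.3]
```

```bash
python3 - <<'E'
from h import *
import pickle
p,T,q=pickle.load(open("w5.pkl","rb"))
for n,f,(x0,y0,x1,y1) in(("wrist","w5",(130,80,275,280)),("scene","scene0",(340,140,405,215)),("top","top0",(220,165,305,240))):
    im=cv2.imread(f"pics/{f}.png",0)
    l=cv2.createLineSegmentDetector().detect(im)[0][:,0]
    for s in l:
        L=np.hypot(s[2]-s[0],s[3]-s[1])
        if L>(35 if n=="wrist" else 22) and x0<min(s[0],s[2]) and max(s[0],s[2])<x1 and y0<min(s[1],s[3]) and max(s[1],s[3])<y1:
            pp=p if n=="wrist" else None
            d=atz(n,s[:2],60,pp)-atz(n,s[2:],60,pp);a=np.degrees(np.arctan2(d[1],d[0]))%90
            print(n,s.round().tolist(),round(a,1))
E
```

```text
wrist [162.0, 224.0, 224.0, 223.0] 26.7
wrist [218.0, 137.0, 148.0, 141.0] 28.4
wrist [224.0, 221.0, 215.0, 141.0] 26.9
wrist [268.0, 239.0, 254.0, 279.0] 5.1
wrist [205.0, 153.0, 210.0, 200.0] 25.9
wrist [263.0, 246.0, 251.0, 90.0] 26.8
wrist [147.0, 110.0, 236.0, 107.0] 27.0
wrist [172.0, 209.0, 163.0, 154.0] 28.4
wrist [237.0, 107.0, 242.0, 146.0] 29.9
wrist [149.0, 144.0, 161.0, 223.0] 26.8
wrist [162.0, 154.0, 206.0, 153.0] 26.7
wrist [249.0, 90.0, 146.0, 92.0] 26.7
wrist [243.0, 146.0, 251.0, 226.0] 27.5
wrist [239.0, 277.0, 225.0, 110.0] 26.2
wrist [149.0, 120.0, 214.0, 118.0] 27.0
scene [363.0, 154.0, 359.0, 183.0] 27.5
scene [388.0, 154.0, 366.0, 151.0] 27.6
scene [385.0, 184.0, 389.0, 156.0] 26.4
scene [357.0, 142.0, 345.0, 204.0] 26.4
scene [352.0, 198.0, 357.0, 154.0] 29.3
scene [392.0, 212.0, 399.0, 149.0] 26.8
scene [346.0, 206.0, 391.0, 212.0] 26.7
scene [393.0, 151.0, 386.0, 203.0] 26.4
scene [385.0, 203.0, 354.0, 199.0] 26.9
scene [367.0, 149.0, 389.0, 151.0] 27.6
top [284.0, 202.0, 273.0, 180.0] 28.0
top [246.0, 194.0, 256.0, 215.0] 26.1
top [294.0, 204.0, 256.0, 223.0] 28.1
top [250.0, 219.0, 277.0, 205.0] 28.8
top [279.0, 175.0, 294.0, 202.0] 29.5
top [271.0, 183.0, 248.0, 193.0] 26.3
top [303.0, 205.0, 286.0, 172.0] 27.2
top [247.0, 233.0, 302.0, 205.0] 27.0
top [251.0, 218.0, 242.0, 198.0] 26.8
top [284.0, 171.0, 256.0, 184.0] 25.3
top [256.0, 184.0, 234.0, 194.0] 26.0
```

```bash
python3 - <<'E'
from h import *
import pickle
from scipy.spatial.transform import Rotation as Ro
p,T,q=pickle.load(open("w5.pkl","rb"));R=Ro.from_quat(q)
im=cv2.imread("pics/w5.png").astype(int);c=im[225:365,300:336].mean(1)
print([(225+i,*c[i].round().astype(int)) for i in list(range(10,20))+list(range(112,128,2))])
f=lambda v,z:R.inv().apply(atz("wrist",v,z,p)-T).round(1)
print(f((280,240),231.25),f((357,240),231.25),f((318,345),231.25))
C=np.array([f(v,60) for v in[(148.5,141),(217,137.5),(224,222.5),(161,223.8)]]);print(C,C.mean(0))
a=np.radians(26.9);ey=np.array([-np.sin(a),np.cos(a)])
# pad estimate vs carriage centre
c0=np.array([534,98.8]);d=np.array([477,215.4])-c0;print(d@ey,d@[np.cos(a),np.sin(a)])
E
```

```text
[(235, np.int64(166), np.int64(69), np.int64(28)), (236, np.int64(167), np.int64(70), np.int64(28)), (237, np.int64(172), np.int64(72), np.int64(30)), (238, np.int64(186), np.int64(81), np.int64(36)), (239, np.int64(204), np.int64(92), np.int64(45)), (240, np.int64(215), np.int64(99), np.int64(50)), (241, np.int64(214), np.int64(98), np.int64(49)), (242, np.int64(204), np.int64(91), np.int64(44)), (243, np.int64(192), np.int64(84), np.int64(37)), (244, np.int64(182), np.int64(78), np.int64(32)), (337, np.int64(169), np.int64(70), np.int64(28)), (339, np.int64(169), np.int64(70), np.int64(28)), (341, np.int64(169), np.int64(71), np.int64(28)), (343, np.int64(167), np.int64(70), np.int64(28)), (345, np.int64(138), np.int64(71), np.int64(61)), (347, np.int64(84), np.int64(110), np.int64(146)), (349, np.int64(75), np.int64(119), np.int64(163)), (351, np.int64(74), np.int64(118), np.int64(161))]
[ 20.8 -13.6 -62.5] [ 20.8  13.8 -62.5] [-23.3  -0.  -62.5]
[[  35.5 -137.8  108.7]
 [  38.3  -81.9  108.7]
 [ -34.8  -81.6  108.7]
 [ -36.  -136.4  108.7]] [   0.75  -109.425  108.7  ]
129.77237038273958 1.9214279182566667
```

servo_tool(
  rows=[
    [[15,0.5,-40,0,0,0,-0.031],[15,1,-80,0,0,0,-0.031],[15,1.5,-105,0,0,0,-0.031],[15,1.5,-109.5,0,0,0,-0.031],[15,1.5,-109.5,40,0,0,-0.031],[15,1.5,-109.5,70,0,0,-0.031],[15,1.5,-109.5,80,0,0,-0.031],[15,1.5,-109.5,80,0,0,-0.031],[15,1.5,-109.5,80,0,0,-0.031]],
  ],
)

```text
clock: 7.55
position: [535.3, 98.7, 90.5]
ee_rot: [0.853, -0.522, 0.001, -0.001]
contact_force: [0.2, 0.4, -2.0]
gripper_width: 29.2
grasp_force: 59.9
```

servo_tool(
  rows=[
    [[15,0,0,3,0,0,0],[15,0,0,6,0,0,0],[15,0,0,8,0,0,0],[15,0,0,10,0,0,0],[15,0,0,11,0,0,0],[15,0,0,12,0,0,0],[15,0,0,13,0,0,0],[15,0,0,13,0,0,0]],
  ],
)

```text
clock: 8.55
position: [534.3, 98.5, 75.9]
ee_rot: [0.853, -0.522, -0.0, 0.0]
contact_force: [-0.2, 0.5, -1.5]
gripper_width: 28.8
grasp_force: 59.9
```

servo_tool(
  rows=[
    [[15,0,0,1,0,0,0],[15,0,0,2,0,0,0],[15,0,0,3,0,0,0],[15,0,0,4,0,0,0],[15,0,0,5,0,0,0],[15,0,0,5,0,0,0]],
  ],
)

```text
clock: 9.3
position: [534.3, 98.4, 70.9]
ee_rot: [0.853, -0.522, -0.0, 0.0]
contact_force: [-0.2, 0.2, -1.3]
gripper_width: 29.1
grasp_force: 59.9
```

Bottom is about 53 mm, below the mouth with no contact, so the tank is in the pocket. I'll keep lowering.

servo_tool(
  rows=[
    [[15,0,0,2,0,0,0],[15,0,0,4,0,0,0],[15,0,0,6,0,0,0],[15,0,0,8,0,0,0],[15,0,0,10,0,0,0],[15,0,0,12,0,0,0],[15,0,0,14,0,0,0],[15,0,0,16,0,0,0],[15,0,0,18,0,0,0],[15,0,0,18,0,0,0]],
  ],
)

```text
clock: 10.55
position: [534.2, 98.4, 52.8]
ee_rot: [0.853, -0.522, -0.0, 0.0]
contact_force: [-0.3, -0.2, -1.7]
gripper_width: 28.8
grasp_force: 59.9
```

Bottom is about 35 mm. The floor should come after another 5 mm.

servo_tool(
  rows=[
    [[15,0,0,1.5,0,0,0],[15,0,0,3,0,0,0],[15,0,0,4,0,0,0],[15,0,0,4.7,0,0,0],[15,0,0,5.2,0,0,0],[15,0,0,5.2,0,0,0]],
  ],
)

```text
clock: 11.3
position: [534.3, 98.5, 47.8]
ee_rot: [0.853, -0.522, -0.0, 0.0]
contact_force: [0.7, 1.0, -1.8]
gripper_width: 28.8
grasp_force: 59.9
```

servo_tool(
  rows=[
    [[15,0,0,0.5,0,0,0],[15,0,0,1,0,0,0],[15,0,0,1,0,0,0]],
  ],
)

```text
clock: 11.68
position: [534.5, 98.5, 47.2]
ee_rot: [0.853, -0.522, 0.0, -0.0]
contact_force: [-1.9, 0.0, 2.1]
gripper_width: 29.0
grasp_force: 60.2
```

On the floor: the vertical force rose by about 4 N. I'll release and retreat straight up, and work out the hinge position meanwhile.

servo_tool(
  rows=[
    [[60,0,0,0,0,0,0],[60,0,0,0,0,0,0],[60,0,0,0,0,0,0],[60,0,0,-20,0,0,0],[60,0,0,-60,0,0,0],[60,0,0,-110,0,0,0],[60,0,0,-130,0,0,0],[60,0,0,-130,0,0,0]],
  ],
)

```text
clock: 12.68
position: [535.3, 99.0, 178.5]
ee_rot: [0.853, -0.522, 0.001, -0.002]
contact_force: [0.2, 0.8, -0.1]
gripper_width: 60.1
grasp_force: 0.0
```

```bash
python3 - <<'E'
from h import *
import pickle
p,T,q=pickle.load(open("w5.pkl","rb"))
a=np.radians(26.9);ex=np.array([np.cos(a),np.sin(a)]);ey=np.array([-np.sin(a),np.cos(a)]);c0=np.array([534.3,98.5])
def g(n,u,z,pp=None):
    d=atz(n,u,z,pp)[:2]-c0;return (d@ex).round(1),(d@ey).round(1)
for z in(50,60,70): print(z,"w",g("wrist",(147,110),z,p),g("wrist",(236,107),z,p),"s",g("scene",(385,203),z),g("scene",(354,199),z))
# yellow pad blobs in scene and top now
for n in("scene","top"):
    im=arm.get_image(n).astype(int);r,gg,b=im[...,0],im[...,1],im[...,2]
    m=((r>150)&(gg>110)&(b<70)).astype(np.uint8);cs=sorted(cv2.findContours(m,0,2)[0],key=cv2.contourArea)[-3:]
    for c in cs: print(n,cv2.contourArea(c),cv2.boundingRect(c),cv2.boxPoints(cv2.minAreaRect(c)).round().tolist())
    for th in(1.8,1.9,2.0,2.1):
        for Y0 in (65,75,85):
            def P(x,r,h): # r along arm, h off line toward outer
                Y=Y0-r*np.cos(th)+h*np.sin(th);Z=108+r*np.sin(th)+h*np.cos(th); return [*(c0+x*ex+Y*ey),Z]
            print(th,Y0,[proj(n,P(x,r,h)).round().astype(int).tolist() for x,r,h in((-20,166,-2),(20,166,-2),(20,166,10),(-20,166,10),(-20,124,-2),(20,124,-2),(20,124,10),(-20,124,10))])
s=arm.read_state();print(s["position"],s["contact_force"])
cv2.imwrite("pics/s6.png",arm.get_image("scene")[:,:,::-1])
E
```

```text
50 w (np.float64(28.7), np.float64(-59.9)) (np.float64(-44.6), np.float64(-60.1)) s (np.float64(31.5), np.float64(-92.7)) (np.float64(-31.5), np.float64(-93.8))
60 w (np.float64(24.0), np.float64(-60.1)) (np.float64(-46.8), np.float64(-60.3)) s (np.float64(31.2), np.float64(-100.6)) (np.float64(-31.0), np.float64(-101.6))
70 w (np.float64(19.3), np.float64(-60.3)) (np.float64(-49.1), np.float64(-60.5)) s (np.float64(30.8), np.float64(-108.4)) (np.float64(-30.5), np.float64(-109.4))
scene 21.5 (332, 18, 14, 9) [[331.0, 22.0], [344.0, 17.0], [346.0, 22.0], [332.0, 27.0]]
scene 95.0 (284, 8, 36, 28) [[280.0, 15.0], [285.0, 6.0], [321.0, 29.0], [315.0, 37.0]]
scene 105.5 (310, 116, 13, 12) [[310.0, 117.0], [322.0, 116.0], [323.0, 126.0], [310.0, 127.0]]
1.8 65 [[380, 50], [401, 53], [401, 50], [381, 48], [378, 71], [398, 73], [398, 71], [378, 69]]
1.8 75 [[381, 47], [402, 50], [402, 47], [381, 45], [378, 68], [398, 70], [399, 68], [379, 66]]
1.8 85 [[381, 44], [402, 47], [402, 44], [382, 42], [379, 65], [399, 67], [399, 65], [379, 63]]
1.9 65 [[381, 48], [401, 50], [402, 48], [381, 46], 
[... 1624 characters left out ...]
0 65 [[194, 223], [186, 204], [181, 207], [190, 225], [207, 220], [200, 203], [195, 206], [203, 223]]
2.0 75 [[189, 225], [181, 207], [177, 209], [185, 228], [203, 223], [195, 205], [191, 208], [199, 225]]
2.0 85 [[184, 227], [176, 209], [172, 212], [180, 230], [198, 225], [191, 207], [187, 210], [194, 227]]
2.1 65 [[188, 226], [180, 208], [176, 211], [184, 229], [203, 223], [195, 206], [192, 208], [200, 226]]
2.1 75 [[183, 229], [175, 210], [172, 213], [180, 231], [199, 225], [191, 208], [187, 210], [195, 228]]
2.1 85 [[179, 231], [171, 213], [167, 215], [175, 233], [194, 227], [187, 210], [183, 213], [191, 230]]
[533.54012074  98.3025744  175.6523867 ] [ 0.76683396  0.51620201 -0.26258052]
```

The measured geometry fits hinge Y = 75 mm, carriage offset about 0 and clamp angle about 1.9 rad. Next I'll close the fingers, rise and pass over the clamp to its far side.

servo_tool(
  rows=[
    [[0,0,0,-50,0,0,0],[0,0,0,-93,0,0,0],[0,-30,0,-93,0,0,0],[0,-80,0,-93,0,0,0],[0,-130,0,-93,0,0,0],[0,-170,0,-93,0,0,0],[0,-180,0,-93,0,0,0],[0,-180,0,-93,0,0,0],[0,-180,0,-93,0,0,0]],
  ],
)

```text
clock: 13.95
position: [452.8, 257.9, 269.3]
ee_rot: [0.853, -0.523, -0.0, 0.001]
contact_force: [-0.1, -0.2, 0.1]
gripper_width: -0.2
grasp_force: 0.0
```

```bash
python3 - <<'E'
from h import *
b=arm.get_image("scene")[:,:,::-1][0:220,280:480];w=arm.get_image("wrist")[:,:,::-1]
cv2.imwrite("pics/c7.png",np.hstack([cv2.resize(b,(400,440),interpolation=2),cv2.resize(w[:,120:520],(400,440))]))
a=np.radians(26.9);ey=np.array([-np.sin(a),np.cos(a)]);s=arm.read_state();P=s["position"]
print(P,(P[:2]-[534.3,98.5])@ey,s["joints"].round(2))
for k in(0,36): print(k,proj("scene",P+[0,0,k]),proj("wrist",P+[0,0,k]))
E
```

```text
[452.94970619 257.82358823 269.61679634] 178.89007892333476 [ 0.83  0.16 -0.11  0.   -1.3  -0.36]
0 [393.73210045  29.03036343] [318.04361644 230.69520016]
36 [396.01934934  12.44383866] [318.09883518 260.18700287]
```

View pics/c7.png

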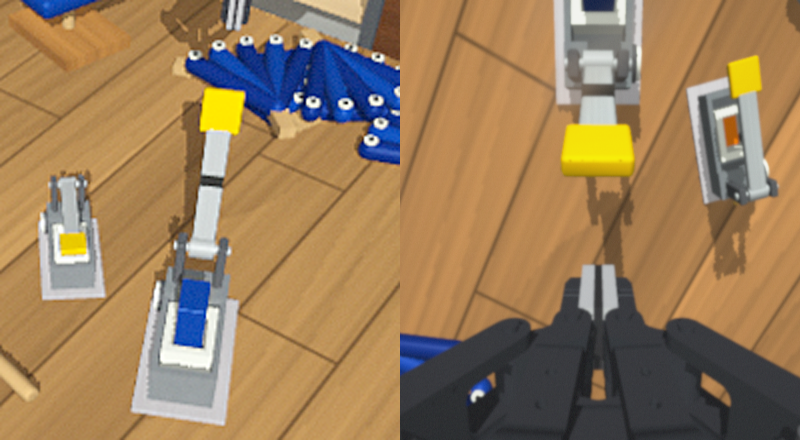

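The view shows the tank standing in the pocket, the clamp open and lined up with the fingers, and the fingertips about 35 mm above the reported TCP. I'll go down behind the pad and push it to upright.

servo_tool(
  rows=[
    [[0,0,0,35,0,0,0],[0,0,0,60,0,0,0],[0,12,0,60,0,0,0],[0,24,0,60,0,0,0],[0,34,0,59,0,0,0],[0,44,0,57,0,0,0],[0,54,0,55,0,0,0],[0,54,0,55,0,0,0]],
  ],
)

```text
clock: 15.05
position: [478.8, 211.3, 217.5]
ee_rot: [0.853, -0.523, 0.001, -0.003]
contact_force: [-1.0, 2.6, 1.2]
gripper_width: 0.1
grasp_force: 1.1
```

servo_tool(
  rows=[
    [[0,10,0,-1.5,0,0,0],[0,20,0,-3,0,0,0],[0,29,0,-4.5,0,0,0],[0,43,0,-6,0,0,0],[0,57,0,-7.5,0,0,0],[0,70,0,-7,0,0,0],[0,84,0,-3,0,0,0],[0,98,0,2,0,0,0],[0,113,0,8,0,0,0],[0,113,0,8,0,0,0]],
  ],
)

```text
clock: 16.3
position: [528.4, 108.9, 206.5]
ee_rot: [0.852, -0.523, -0.0, 0.001]
contact_force: [1.0, 0.2, -0.1]
gripper_width: 0.3
grasp_force: 0.0
```

```bash
cat > pad.py <<'E'
from h import *
a=np.radians(26.9);ex=np.array([np.cos(a),np.sin(a)]);ey=np.array([-np.sin(a),np.cos(a)]);c0=np.array([534.3,98.5])
im=arm.get_image("scene").astype(int);r,g,b=im[...,0],im[...,1],im[...,2]
m=((r>150)&(g>120)&(b<90)).astype(np.uint8);m[:, :335]=0;m[:40]=0;m[:,440:]=0;m[260:]=0
for c in cv2.findContours(m,0,2)[0]:
    if cv2.contourArea(c)>15: print("blob",cv2.contourArea(c),cv2.boundingRect(c))
for th in(1.9,1.57,1.3,1.15,1.0,.9,.8,.6,.4,.2,.1,0):
    q=np.array([proj("scene",[*(c0+x*ex+(75-R*np.cos(th)+h*np.sin(th))*ey),108+R*np.sin(th)+h*np.cos(th)]) for x in(-20,20) for R in(124,166) for h in(-2,10)])
    print(th,q.min(0).round(),(q.max(0)-q.min(0)).round())
s=arm.read_state();print(s["position"],s["contact_force"],(s["position"][:2]-c0)@ey)
E
python3 pad.py
```

```text
blob 23.0 (428, 242, 12, 18)
blob 33.5 (335, 231, 14, 17)
blob 72.5 (335, 208, 36, 26)
blob 98.5 (407, 196, 33, 43)
blob 287.5 (385, 186, 55, 72)
blob 1039.5 (335, 168, 103, 92)
blob 307.0 (395, 161, 24, 39)
blob 160.5 (424, 151, 16, 24)
blob 1054.0 (335, 121, 31, 103)
blob 749.5 (399, 112, 41, 56)
blob 2385.0 (373, 78, 67, 74)
blob 41.0 (393, 78, 12, 12)
blob 1661.0 (335, 68, 35, 79)
blob 389.5 (411, 62, 29, 27)
blob 398.0 (335, 40, 26, 36)
1.9 [379.  43.] [23. 25.]
1.57 [377.  54.] [24. 24.]
1.3 [375.  69.] [24. 22.]
1.15 [373.  81.] [24. 19.]
1.0 [372.  93.] [23. 16.]
0.9 [371. 102.] [23. 13.]
0.8 [370. 111.] [23. 11.]
0.6 [367. 126.] [23. 13.]
0.4 [365. 139.] [23. 17.]
0.2 [363. 151.] [23. 21.]
0.1 [362. 156.] [23. 22.]
0 [362. 161.] [23. 23.]
[528.59398635 109.17600781 206.95478086] [-0.482472    0.26906862  0.27101657] 12.10243602060564
```

Wood pixels passed my colour threshold, so I'll tighten it to saturated yellow.

```bash
sed -i 's/m=((r>150).*astype(np.uint8)/H=cv2.cvtColor(im.astype(np.uint8),cv2.COLOR_RGB2HSV);m=((H[...,0]>22)\&(H[...,0]<33)\&(H[...,1]>215)\&(r>110)).astype(np.uint8)/' pad.py; python3 pad.py | grep -E "blob|\["|head -8
```

```text
blob 232.0 (373, 93, 23, 15)
1.9 [379.  43.] [23. 25.]
1.57 [377.  54.] [24. 24.]
1.3 [375.  69.] [24. 22.]
1.15 [373.  81.] [24. 19.]
1.0 [372.  93.] [23. 16.]
0.9 [371. 102.] [23. 13.]
0.8 [370. 111.] [23. 11.]
```

Clamp at θ≈1.0, exactly as modelled. I'll carry on down the arc.

servo_tool(
  rows=[
    [[0,13,0,8.5,0,0,0],[0,25,0,17.5,0,0,0],[0,36,0,28,0,0,0],[0,46,0,39.5,0,0,0],[0,55,0,52,0,0,0],[0,62,0,65.5,0,0,0],[0,68,0,79,0,0,0],[0,68,0,79,0,0,0]],
  ],
)

```text
clock: 17.4
position: [559.6, 48.8, 127.8]
ee_rot: [0.853, -0.522, 0.0, 0.0]
contact_force: [0.7, -0.3, 0.1]
gripper_width: 0.3
grasp_force: 0.0
```

```bash
python3 pad.py | grep -E "blob|^0|^\["
```

```text
blob 183.0 (366, 146, 21, 16)
0.9 [371. 102.] [23. 13.]
0.8 [370. 111.] [23. 11.]
0.6 [367. 126.] [23. 13.]
0.4 [365. 139.] [23. 17.]
0.2 [363. 151.] [23. 21.]
0.1 [362. 156.] [23. 22.]
0 [362. 161.] [23. 23.]
[559.33354759  49.16698069 127.84450627] [ 0.33481072  0.57169336 -0.09437639] -55.32111057929599
```

servo_tool(
  rows=[
    [[0,2.5,0,7,0,0,0],[0,5,0,14,0,0,0],[0,6,0,18,0,0,0],[0,7,0,22,0,0,0],[0,8,0,26,0,0,0],[0,8.5,0,30,0,0,0]],
  ],
)

```text
clock: 18.2
position: [563.7, 41.8, 98.3]
ee_rot: [0.853, -0.522, 0.001, -0.0]
contact_force: [-1.6, -1.8, 6.3]
gripper_width: 0.1
grasp_force: 3.3
```

servo_tool(
  rows=[
    [[0,0.2,0,2,0,0,0],[0,0.4,0,4,0,0,0],[0,0.6,0,6,0,0,0]],
  ],
)

```text
clock: 18.58
position: [564.1, 41.0, 92.6]
ee_rot: [0.853, -0.522, 0.001, -0.0]
contact_force: [-1.6, -1.9, 7.8]
gripper_width: -0.4
grasp_force: 3.7
```

Pressing at 8 N with about 9 mm left. I'll continue slowly.

servo_tool(
  rows=[
    [[0,0,0,1,0,0,0],[0,0,0,2,0,0,0],[0,0,0,3,0,0,0],[0,0,0,4,0,0,0],[0,0,0,5,0,0,0]],
  ],
)

```text
clock: 19.2
position: [564.3, 40.4, 88.0]
ee_rot: [0.853, -0.522, 0.001, 0.0]
contact_force: [-0.3, -3.8, 7.6]
gripper_width: 0.0
grasp_force: 4.0
```

servo_tool(
  rows=[
    [[0,0,0,0.7,0,0,0],[0,0,0,1.4,0,0,0]],
  ],
)

```text
clock: 19.45
position: [564.4, 40.4, 86.7]
ee_rot: [0.853, -0.522, 0.001, 0.0]
contact_force: [-0.6, -3.4, 8.7]
gripper_width: -0.1
grasp_force: 4.1
```

servo_tool(
  rows=[
    [[0,0,0,0.7,0,0,0],[0,0,0,0.7,0,0,0]],
  ],
)

```text
clock: 19.7
position: [564.4, 40.3, 85.9]
ee_rot: [0.853, -0.522, 0.001, 0.0]
contact_force: [-0.9, -4.7, 8.2]
gripper_width: -0.0
grasp_force: 3.9
```

servo_tool(
  rows=[
    [[0,0,0,0.7,0,0,0],[0,0,0,1.4,0,0,0]],
  ],
)

```text
clock: 19.95
position: [564.5, 40.1, 84.7]
ee_rot: [0.853, -0.522, 0.001, 0.0]
contact_force: [-0.4, -5.1, 9.1]
gripper_width: 0.1
grasp_force: 4.3
```

servo_tool(
  rows=[
    [[0,0,0,0.7,0,0,0],[0,0,0,0.7,0,0,0]],
  ],
)

```text
clock: 20.2
position: [564.5, 40.1, 84.0]
ee_rot: [0.853, -0.522, 0.001, 0.0]
contact_force: [-0.5, -4.9, 8.2]
gripper_width: 0.3
grasp_force: 4.1
```

servo_tool(
  rows=[
    [[0,0,0,0.6,0,0,0],[0,0,0,0.6,0,0,0]],
  ],
)

```text
clock: 20.45
position: [564.5, 40.0, 83.4]
ee_rot: [0.853, -0.522, 0.001, 0.0]
contact_force: [-0.1, -5.6, 8.1]
gripper_width: 0.1
grasp_force: 4.2
```

servo_tool(
  rows=[
    [[0,-0.3,0,0.7,0,0,0],[0,-0.5,0,1.4,0,0,0]],
  ],
)

```text
clock: 20.7
position: [564.6, 40.0, 82.3]
ee_rot: [0.853, -0.522, 0.002, 0.001]
contact_force: [-0.1, -8.6, 10.0]
gripper_width: 0.1
grasp_force: 4.8
```

servo_tool(
  rows=[
    [[0,0,0,0.7,0,0,0],[0,0,0,0.7,0,0,0]],
  ],
)

```text
clock: 20.95
position: [564.6, 39.9, 81.8]
ee_rot: [0.853, -0.522, 0.002, 0.0]
contact_force: [0.2, -6.8, 9.3]
gripper_width: -0.2
grasp_force: 5.0
```

servo_tool(
  rows=[
    [[0,0,0,0.6,0,0,0],[0,0,0,0.6,0,0,0]],
  ],
)

```text
clock: 21.2
position: [564.6, 39.9, 81.7]
ee_rot: [0.853, -0.522, 0.002, 0.0]
contact_force: [-0.8, -7.9, 13.1]
gripper_width: 0.1
grasp_force: 6.3
```

servo_tool(
  rows=[
    [[0,0,0,0.5,0,0,0],[0,0,0,0.5,0,0,0]],
  ],
)

```text
clock: 21.45
position: [564.7, 39.9, 81.7]
ee_rot: [0.853, -0.522, 0.002, 0.0]
contact_force: [-1.8, -6.9, 15.3]
gripper_width: 0.2
grasp_force: 7.5
```

```bash
python3 pad.py | grep -E "blob|^0.[21]|^0 |^\["
```

```text
blob 203.5 (363, 163, 22, 20)
0.2 [363. 151.] [23. 21.]
0.1 [362. 156.] [23. 22.]
0 [362. 161.] [23. 23.]
[564.68569605  39.91717864  81.72124324] [-1.77486303 -7.08549749 15.99696763] -65.99155892349215
```

The hard stop is reached: z no longer changes while the force rises to 16 N, and the pad is at the modelled shut pose. I'll retreat straight up and check that it stays shut.

servo_tool(
  rows=[
    [[0,0,0,-3,0,0,0],[0,0,0,-10,0,0,0],[0,0,0,-40,0,0,0],[0,0,0,-90,0,0,0],[0,40,0,-120,0,0,0],[0,70,0,-130,0,0,0],[0,70,0,-130,0,0,0],[0,70,0,-130,0,0,0]],
  ],
)

```text
clock: 22.5
position: [594.3, -20.0, 207.6]
ee_rot: [0.853, -0.522, -0.001, 0.0]
contact_force: [-0.8, 0.2, -0.3]
gripper_width: 0.3
grasp_force: 0.0
```

```bash
python3 pad.py | grep -E "blob|^0.[21]|^0 |^\["
```

```text
blob 306.0 (363, 163, 21, 20)
0.2 [363. 151.] [23. 21.]
0.1 [362. 156.] [23. 22.]
0 [362. 161.] [23. 23.]
[594.23790475 -19.85360583 207.68079964] [ 0.76334035  0.79239862 -1.15217269] -132.6654418126743
```

The pad hasn't moved from the shut position since the arm backed off. Handing in.

```bash
python3 -c "
from bench import arm
print(arm.job_done())"
```

```text
the job is handed in; nothing more can be done
None
```

The blue tank is in the feeder pocket and the clamp is pressed down to its hard stop; it stayed shut after the arm backed off, and the job was handed in at about 22.6 s, though its verdict wasn't shown.

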